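# Hang the wrench rack on its two catch hooks

### The arm

A 6-joint arm with a two-finger parallel gripper is mounted at the origin on the work surface. World frame = base frame: x ahead of the robot, y to its left, z up, the work surface at z = 0. Lengths are in m, angles in rad, forces in N, time in s.
With the tool pointing down it reaches from about 0.275 to 0.825 m from the base axis. Payload 4.9 kg.
Tool frame: the origin (TCP) lies midway between the tips of the shut fingers; the grasp point (between the pads) lies 19 mm behind it (bot.grip_depth is the distance from the TCP to the grasp point, in m); y points along the fingers, x is the direction in which the jaws open and shut, and the axes are right-handed (so a half turn about y gives the same grasp; the last joint's range is limited). The gripper opens to 85 mm and grips with 20 to 120 N. Pads are 22 mm wide; open, the fingers measure 114 mm over their backs; the gripper's body (76 mm by 85 mm) begins 54 mm behind the grasp point. The pads swing forward as they close: fully open they stand 13 mm farther back than shut.
Start: joints at [-1.343, 0.326, -0.193, 1.052, 0, 1.437], TCP at [0.195, -0.514, 0.231] pointing down, gripper open.
Joint ranges: [-2.65, 2.65], [-0.97, 1.79], [-1.3, 1.35], [-1.93, 2.1], [-1.47, 1.37], [-3.14, 3.14]. Speed limits (rad/s): [2.57, 2.57, 3.14, 3.14, 3.14, 3.14].

### API

Orientations are given as a unit quaternion [w, x, y, z].
In Python, from cell import bot gives the robot as it stands. Calls block until the motion is done:
- bot.move_pose(position, orientation): joint-space move of the TCP to a pose.
- bot.move_linear(position, speed=0.15, rotation=None, until_force=None): straight line of the TCP; rotation=None keeps the orientation; speed is the mean speed in m/s. With until_force (N) it stops when the force on the tool has changed by that much, and returns True; else False.
- bot.goto_joints(angles): joint-space move.
- bot.set_gripper(opening, grasp_force=None): opening from 0.0 (shut) to 1.0 (fully open); grasp_force is the grip in N (None keeps the last); returns when the fingers have stopped.
- bot.wait(seconds).
- bot.solve_ik(position, orientation): joint angles nearest the present ones, or None.
- bot.camera(name): name is "scene" or "side" or "wrist"; returns the picture (480x640x3 uint8, red, green, blue); there is no depth.
- bot.calibration(name): a dict with "mtx" (3x3 intrinsics, pixels), "k1" (the pictures are not rectified: a ray, as slopes to the right and down, at radius r is drawn at 1 + k1 r^2 times it, then the intrinsics apply), "extrinsics" (4x4, takes a point from world to camera coordinates); the wrist camera has in their place "hand_eye" (4x4, takes a point from camera to tool coordinates, whose origin is the TCP and whose axes are the tool frame's). Camera axes: x right, y down, z forward; pixel columns grow to the right and rows downward; lengths in m; the calibration is good to about 2 mm. A picture is of the moment at which its call begins: read the wrist's pose just before it. calibration takes no time and is no camera call.
A pose or a line that the arm cannot do raises bot.PlanningError and nothing moves.
- bot.close_job(): hands the job in, once; it reports no verdict.
Trained networks look in the newest picture that a camera, given by its name, has taken for a name from the list of things; names that differ only in an ending like _2 or _b are one class to them, and where a whole thing is asked for, a point or a joint stands for the part that bears it (a point fixed in the world has none). Each returns a list of dicts, best first, with "confidence" (0 to 1); they miss things now and then, are a little off and sometimes report something else, mostly with a low value. They report only what shows in the picture. A call takes as long as a camera call.
- bot.search_frame(camera, thing): "bbox" ([left, top, width, height] in pixels, round what is visible of it).
Readings, each from a call of its own:
- bot.read_clock(): time.
- bot.read_joint_positions(): joint angles.
- bot.read_joint_vel(): joint speeds.
- bot.read_joint_efforts(): joint torques, N m.
- bot.read_position(): TCP position.
- bot.read_tool_rot(): TCP orientation.
- bot.read_ft_force(): force on the tool from outside, world axes, zero at the start.
- bot.read_moment(): the same for the moment, N m.
- bot.read_gripper_width(): opening from 0.0 (shut) to 1.0 (fully open).
Only numpy, scipy, OpenCV 4.12 (cv2) and the standard library are available. Lean on these libraries where they do the work, as an engineer would, in place of code of your own. Each camera call takes 0.05 s, during which the arm holds its last target.

### The job

Take the ladder-shaped steel wrench rack out of its wooden rest and hang its top bar on both hooks of the green stand. Each hook has an orange spring catch: press the bar down firmly but without violence until both ends have snapped under their catches and lie at the bottom of the hooks, make sure of both before you let go, then leave the rack hanging still. Do not disturb the other things on the bench.

Things in the scene. Friction and masses are not known exactly. Their poses are not given: they have to be found in the camera images.
- frame_grip (a point): Centre of the yellow rubber grip block on the loose rack (0.3 to 0.5 kg): 14 mm thick (own x), 44 wide (y), 50 high (z), with a 38 mm wide (x), 5 mm foot plate at its bottom that fingertips can press on (its top 20 mm below this point). The rack lies in its own y-z plane, z up. Its round 10 mm top bar runs along y, 270 mm long, axis 30 mm below this point. At the start it leans 23 degrees, top towards the rest's -x.
- frame_left (a point): Point on the axis of the rack's top bar, 110 mm to the rack's +y of its middle: the place that goes into one hook. Red caps, 14 mm across, cover the bar's last 8 mm. 8 mm stiles at y = +-85 mm reach 110 mm down from the bar, joined by 8 mm rungs 55 and 110 mm below the bar.
- frame_right (a point): Point on the axis of the rack's top bar, 110 mm to the rack's -y of its middle: the place that goes into the other hook.
- rest: Fixed plywood rest, 120 x 240 mm, 15 mm thick, with a low toe strip and two slanting green uprights, under 110 mm high, on the -x side of the rack. The rack lifts straight up out of it. Origin: centre of its underside.
- stand: Fixed green stand; origin on the bench, below the midpoint of the two hook seats; y along its hook bar, hooks at y = +-110 mm, opening upwards, on the -x side. Posts 240 mm high at x = +30, y = +-155 mm. The hook bar is clamped at a height that differs and is NOT given: a seated top bar has its axis 170 to 215 mm above the bench (see it or feel for it), level, at x = 0 +-4 mm.
- catch_left (a joint): Angle (rad) of the orange spring catch at the stand's +y hook. It slants across the mouth from the lip's top down to a tip near the back plate, 10 mm above the seated bar's axis. 0 = shut; the passing bar swings it to about 0.25 to 0.4, then it snaps back over the bar and locks it in. The mouth spans stand x = -15 to +6.5 mm; the back plate rises 40 mm above the seat axis.
- catch_right (a joint): The same at the stand's -y hook. A bar lowered with its axis at x = 0 of the stand meets the catches 15 to 28 mm above its seat. The rack's weight does not open them: pressing through takes about 5 to 8 N per hook, and one end may snap in before the other; then the bar meets the solid hook bottom.
- wrench: Bystander: steel open-ended wrench, 170 mm. Leave it where it is.
- bearing: Bystander: bearing ring, 60 mm across. Leave it where it is.
- stub: Bystander: round aluminium stub, 34 mm across, 55 mm high. Leave it where it is.
- oil: Bystander: yellow oil bottle, 130 mm high. Leave it where it is.
- jar: Bystander: glass jar with steel lid, 80 mm high. Leave it where it is.
- hammer: Bystander: hammer, 260 mm. Leave it where it is.
- socket: Bystander: steel socket, 36 mm high. Leave it where it is.

How it is judged:
On the way, in this order (a step that is already met when the one before it is completed fails the run):
1. the rack is lifted out of its rest (distance of frame_grip from where it was at the start of the episode above 0.05 m and contact force between frame and rest below 0.05 N), for 0.1 s.
2. both ends of the top bar are at the bottom of their hooks, catches shut over them, while the gripper still touches the rack (z of seat_left in the frame of frame_left between -0.005 and 0.005 m and x of seat_left in the frame of frame_left between -0.01 and 0.01 m and y of seat_left in the frame of frame_left between -0.014 and 0.014 m and z of seat_right in the frame of frame_right between -0.005 and 0.005 m and x of seat_right in the frame of frame_right between -0.01 and 0.01 m and y of seat_right in the frame of frame_right between -0.014 and 0.014 m and value of joint each of catch_left, catch_right below 0.12 rad and contact force between the fingers and frame above 0.5 N), for 0.3 s.
At the end, for the whole second after the job is handed in: Both ends of the top bar lie at the bottom of their hooks (within 5 mm in height, 10 mm across the hook, 14 mm along the bar), both catches shut over it (below 0.12 rad), the rack hanging upright within 0.12 rad, still (under 0.03 m/s) and let go (z of seat_left in the frame of frame_left between -0.005 and 0.005 m and x of seat_left in the frame of frame_left between -0.01 and 0.01 m and y of seat_left in the frame of frame_left between -0.014 and 0.014 m and z of seat_right in the frame of frame_right between -0.005 and 0.005 m and x of seat_right in the frame of frame_right between -0.01 and 0.01 m and y of seat_right in the frame of frame_right between -0.014 and 0.014 m and value of joint each of catch_left, catch_right below 0.12 rad and angle between frame_grip's own z axis and vertical below 0.12 rad and linear speed of frame below 0.03 m/s and contact force between the fingers and frame below 0.05 N); the robot touches nothing.
It fails at once if the rack is rammed against the hooks (over 70 N) (contact force between frame and hook_bar above 70 N).
It fails at once if another thing on the bench is knocked away (moved over 30 mm) (distance of any of wrench, bearing, stub, oil, jar, hammer, socket from where it was at the start of the episode above 0.03 m).
It also fails if it takes over 58 s, if anything falls off the work surface, if the arm or the gripper's body presses on something with over 40 N, if the wrist force passes 120 N, or if a joint passes its speed limit or range.

## Working session

There is one attempt and no reset: what is moved stays moved. The work goes in short steps, each a Python script; the robot and the scene stay as the last script left them, time stands still between calls to the robot, and variables do not carry over. Pictures are saved under pics/ and viewed, and the job is handed in when it is done.

```bash
ls; mkdir -p pics; python3 - <<'E'
from cell import bot
import cv2
for n in ["scene","side","wrist"]:
    im=bot.camera(n); cv2.imwrite(f"pics/{n}0.png",im[:,:,::-1])
    c=bot.calibration(n); print(n,{k:__import__('numpy').round(v,4).tolist() for k,v in c.items()})
    if n!="wrist":
        for t in ["frame_grip","rest","stand","catch_left","catch_right","frame_left"]:
            r=bot.search_frame(n,t); print(t,[( [round(v) for v in d["bbox"]],round(d["confidence"],2)) for d in r[:3]])
print(bot.read_clock(),bot.read_tool_rot(),bot.read_position())
E
```

```text
pics
scene {'mtx': [[586.9687, 0.0, 321.4775], [0.0, 586.9687, 241.5684], [0.0, 0.0, 1.0]], 'k1': -0.1867, 'extrinsics': [[-0.6757, 0.7369, 0.0205, 0.4436], [0.3987, 0.3888, -0.8306, -0.0707], [-0.62, -0.5531, -0.5565, 1.6491], [0.0, 0.0, 0.0, 1.0]]}
frame_grip [([379, 263, 123, 74], 0.82)]
rest [([361, 296, 125, 89], 0.72)]
stand []
catch_left []
catch_right [([258, 160, 5, 16], 0.57)]
frame_left [([381, 257, 119, 96], 0.91)]
side {'mtx': [[567.1341, 0.0, 315.7233], [0.0, 567.1341, 239.0439], [0.0, 0.0, 1.0]], 'k1': -0.082, 'extrinsics': [[-0.7652, -0.6436, -0.0158, 0.408], [-0.3193, 0.4007, -0.8588, 0.3461], [0.559, -0.6521, -0.5121, 1.2436], [0.0, 0.0, 0.0, 1.0]]}
frame_grip [([245, 276, 73, 71], 0.57)]
rest [([221, 302, 93, 70], 0.73)]
stand [([307, 178, 92, 123], 0.63)]
catch_left []
catch_right [([231, 270, 8, 18], 0.38)]
frame_left [([243, 276, 72, 71], 0.71)]
wrist {'mtx': [[361.0162, 0.0, 327.5252], [0.0, 361.0162, 231.8509], [0.0, 0.0, 1.0]], 'k1': 0.0004, 'hand_eye': [[1.0, -0.0002, 0.0001, -0.0005], [-0.0002, -0.2802, 0.9599, -0.144], [-0.0002, -0.9599, -0.2802, 0.0717], [0.0, 0.0, 0.0, 1.0]]}
0.75 [-0.58178106  0.58180647 -0.40188645  0.40189466] [ 0.19466389 -0.51441115  0.23131605]
```

View pics/scene0.png

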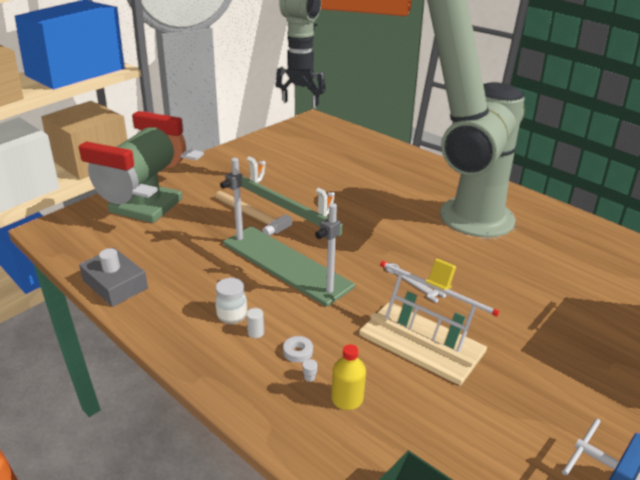

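View pics/side0.png

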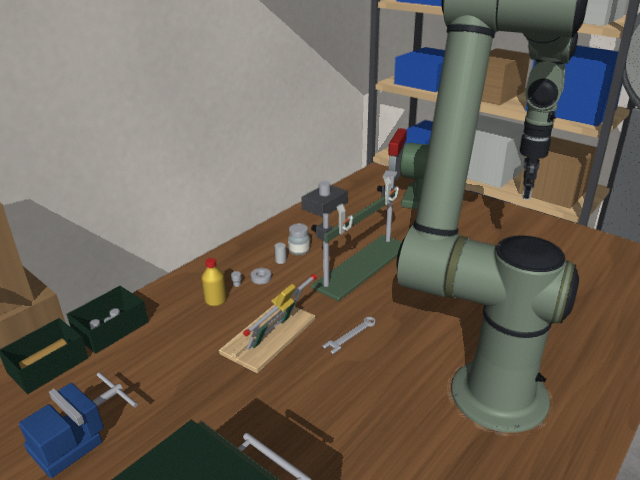

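View pics/wrist0.png

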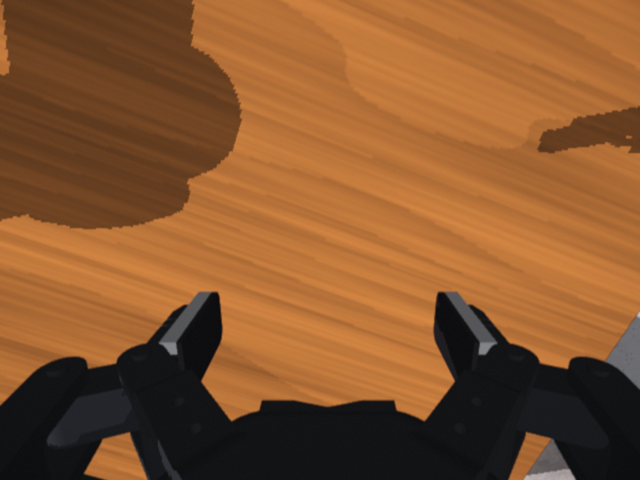

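```bash
python3 - <<'E'
import cv2
a=cv2.imread("pics/scene0.png");b=cv2.imread("pics/side0.png")
cv2.imwrite("pics/c1.png",cv2.resize(a[145:265,210:370],None,fx=5,fy=5,interpolation=cv2.INTER_CUBIC))
cv2.imwrite("pics/c2.png",cv2.resize(b[165:285,300:460],None,fx=5,fy=5,interpolation=cv2.INTER_CUBIC))
cv2.imwrite("pics/c3.png",cv2.resize(a[250:370,355:515],None,fx=5,fy=5,interpolation=cv2.INTER_CUBIC))
cv2.imwrite("pics/c4.png",cv2.resize(b[260:380,205:365],None,fx=5,fy=5,interpolation=cv2.INTER_CUBIC))
E
```

```text
(no output)
```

View pics/c1.png

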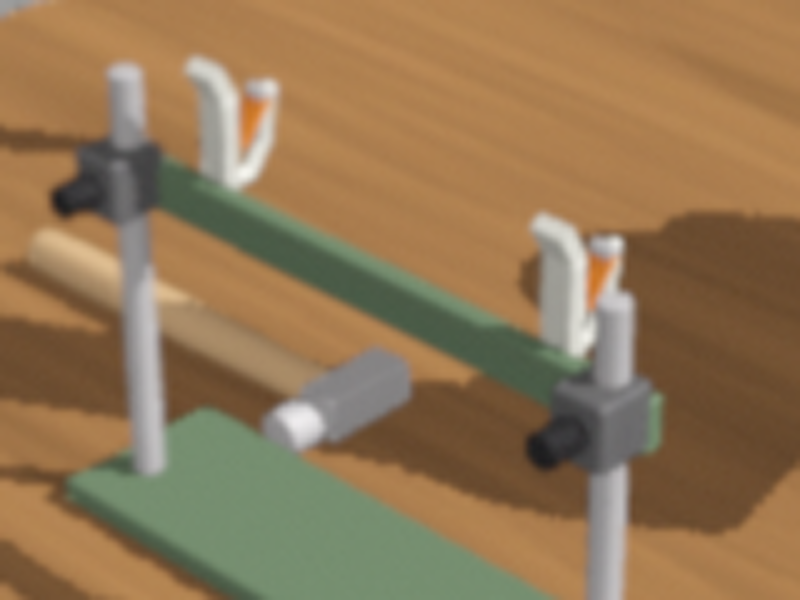

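View pics/c2.png

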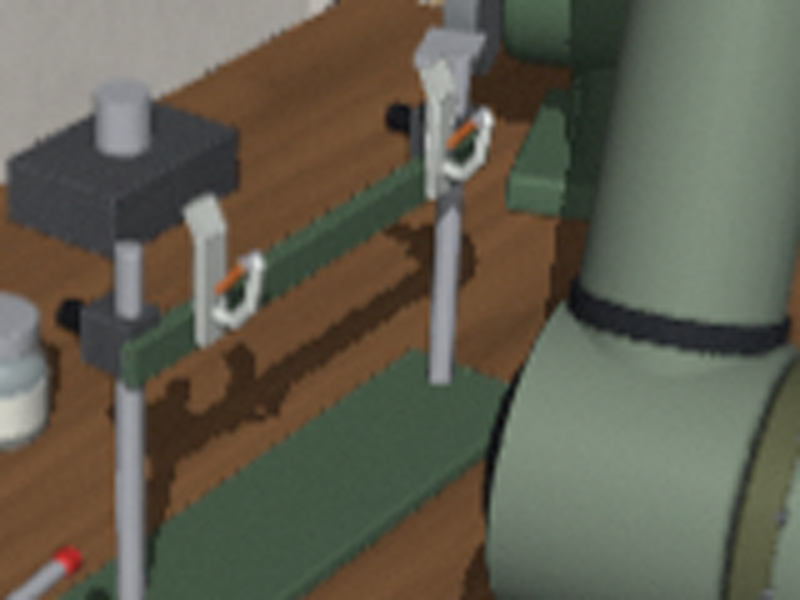

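View pics/c3.png

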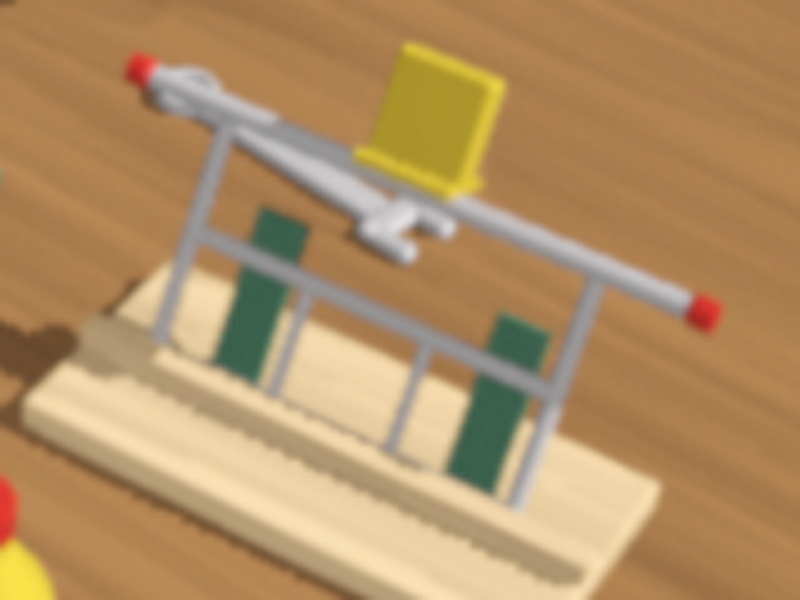

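View pics/c4.png

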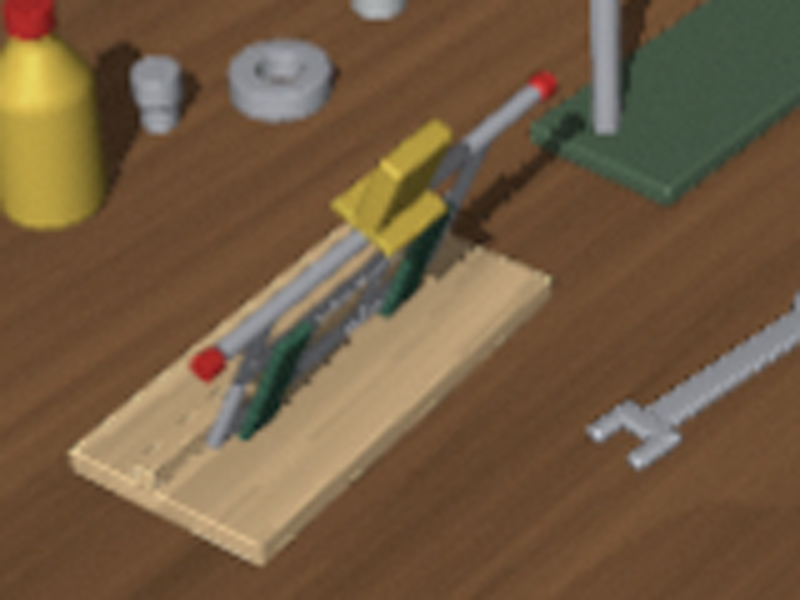

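```bash
cat > h.py <<'E'
import numpy as np, cv2
from scipy.optimize import least_squares
from scipy.spatial.transform import Rotation as R
from cell import bot
def cal(n,pose=None):
    c=bot.calibration(n); K=np.array(c["mtx"]);k=c["k1"]
    if n=="wrist":
        p,q=pose; T=np.eye(4); T[:3,:3]=R.from_quat(np.array(q)[[1,2,3,0]]).as_matrix(); T[:3,3]=p
        E=np.linalg.inv(T@np.array(c["hand_eye"]))
    else: E=np.array(c["extrinsics"])
    return K,k,E
def proj(C,P):
    K,k,E=C; p=E[:3,:3]@np.asarray(P,float)+E[:3,3]; s=p[:2]/p[2]; s=s*(1+k*(s@s)); return K[:2,:2]@s+K[:2,2]
def tri(obs,x0=(0.4,0.1,0.15)):
    f=lambda P: np.concatenate([proj(C,P)-np.array(u) for C,u in obs])
    r=least_squares(f,x0); return r.x,np.abs(r.fun).max()
def onplane(C,u,z,x0=(0.4,0.1)):
    r=least_squares(lambda a:proj(C,[a[0],a[1],z])-np.array(u),x0); return np.r_[r.x,z]
E
python3 - <<'E'
from h import *
S=cal("scene");D=cal("side")
prs=dict(capA=((383.6,264),(313.4,277)),capB=((495.6,312.6),(246.4,332.6)),
farback=((249,158),(387.4,179)),farlip=((262.6,162.6),(397.2,188.6)),nearback=((319,189.4),(341.4,207)),nearlip=((331.4,193.6),(351.4,217)),
postnear=((333.4,204.6),(324.6,183.4)),basefar=((239.6,239),(388,241.4)),basenear=((331,295),(326,286)))
for k,(a,b) in prs.items():
    x,e=tri([(S,a),(D,b)]); print(k,x.round(4),round(e,2))
for u in [(c/5+205,r/5+260) for c,r in [(72,455),(262,560),(550,278)]]: print("rest bottom/top side",onplane(D,u,0.015).round(3))
for n,u,c in [("bottle",(348,400),S),("jar",(231,315),S),("hammerhead",(276,228),S)]: print(n,onplane(c,u,0).round(3))
E
```

```text
capA [0.5067 0.0385 0.1193] 0.31
capB [0.4828 0.297  0.1194] 0.03
farback [ 0.5419 -0.3412  0.2484] 0.95
farlip [ 0.505  -0.3364  0.2272] 0.06
nearback [ 0.5392 -0.1206  0.2482] 1.1
nearlip [ 0.5045 -0.1166  0.2281] 0.06
postnear [ 0.5753 -0.0633  0.2801] 15.54
basefar [ 0.5541 -0.3813  0.0104] 0.01
basenear [ 0.5547 -0.0662  0.007 ] 1.58
rest bottom/top side [0.58  0.305 0.015]
rest bottom/top side [0.458 0.297 0.015]
rest bottom/top side [0.489 0.055 0.015]
bottle [0.762 0.165 0.   ]
jar [ 0.756 -0.179  0.   ]
hammerhead [ 0.441 -0.364  0.   ]
```

```bash
cat >> h.py <<'E'
def quat(yaw,tilt,s=1):
    # rack orientation: yaw about z, lean 'tilt' (top toward -x); tool x = s*x_r, y=-z_r
    M=(R.from_euler('z',yaw)*R.from_euler('y',-tilt)).as_matrix()
    T=np.column_stack([s*M[:,0],-M[:,2],s*M[:,1]]); q=R.from_matrix(T).as_quat(); return M,[q[3],q[0],q[1],q[2]]
def pose(): return bot.read_position(),bot.read_tool_rot()
E
python3 - <<'E'
from h import *
q=bot.read_tool_rot(); print(R.from_quat(np.array(q)[[1,2,3,0]]).as_matrix().round(2))
bar=np.array([.4948,.1678,.1193]); 
for s in (1,-1):
    M,q=quat(np.radians(5.3),np.radians(23),s); g=bar+M[:,2]*.03
    for p,qq in [(g-M[:,2]*.017,q),(g+M[:,2]*.06,q),([.5235,-.2265,.39],quat(0,0,s)[1]),([.5235,-.2265,.22],quat(0,0,s)[1]),([.49,.17,.39],quat(0,0,s)[1])]:
        r=bot.solve_ik(list(p),qq); print(s,np.round(p,3),None if r is None else np.round(r,2))
E
```

```text
[[ 0.35 -0.    0.94]
 [-0.94 -0.    0.35]
 [ 0.   -1.   -0.  ]]
1 [0.49  0.167 0.131] [ 0.21  0.14 -0.84  0.19 -0.05  1.68]
1 [0.46  0.165 0.202] [ 0.22 -0.03 -0.79  0.4  -0.05  1.69]
1 [ 0.524 -0.226  0.39 ] [-0.54  0.32  0.2   1.45  0.    1.03]
1 [ 0.524 -0.226  0.22 ] [-0.54  0.37 -0.16  1.04  0.    1.03]
1 [0.49 0.17 0.39] [0.19 0.21 0.06 1.41 0.   1.76]
-1 [0.49  0.167 0.131] [ 0.21  0.14 -0.84  0.19 -0.05 -1.46]
-1 [0.46  0.165 0.202] [ 0.22 -0.03 -0.79  0.4  -0.05 -1.45]
-1 [ 0.524 -0.226  0.39 ] [-0.54  0.32  0.2   1.45  0.   -2.11]
-1 [ 0.524 -0.226  0.22 ] [-0.54  0.37 -0.16  1.04  0.   -2.11]
-1 [0.49 0.17 0.39] [ 0.19  0.21  0.06  1.41  0.   -1.38]
```

```bash
python3 - <<'E'
from h import *
bot.move_pose([.50,-.2,.42],quat(0,0)[1])
P=pose(); im=bot.camera("wrist"); cv2.imwrite("pics/w1.png",im[:,:,::-1]); np.save("w1.npy",np.r_[P[0],P[1]])
for t in ["catch_left","catch_right","stand"]: print(t,bot.search_frame("wrist",t)[:2])
bot.move_pose([.44,.165,.38],quat(np.radians(5.3),0)[1])
P=pose(); im=bot.camera("wrist"); cv2.imwrite("pics/w2.png",im[:,:,::-1]); np.save("w2.npy",np.r_[P[0],P[1]])
print(bot.search_frame("wrist","frame_grip")[:2])
print(bot.read_clock(),bot.read_ft_force())
E
```

```text
catch_left [{'bbox': [333.5, 98.6, 21.5, 18.4], 'confidence': 0.94}]
catch_right [{'bbox': [335.4, 314.9, 20.6, 22.1], 'confidence': 0.8}]
stand [{'bbox': [320.2, 37.8, 85.5, 342.2], 'confidence': 0.56}]
[{'bbox': [355.8, 61.7, 50.1, 240.7], 'confidence': 0.91}]
4.1833 [-0.25025841 -0.51883266  0.74754073]
```

View pics/w1.png

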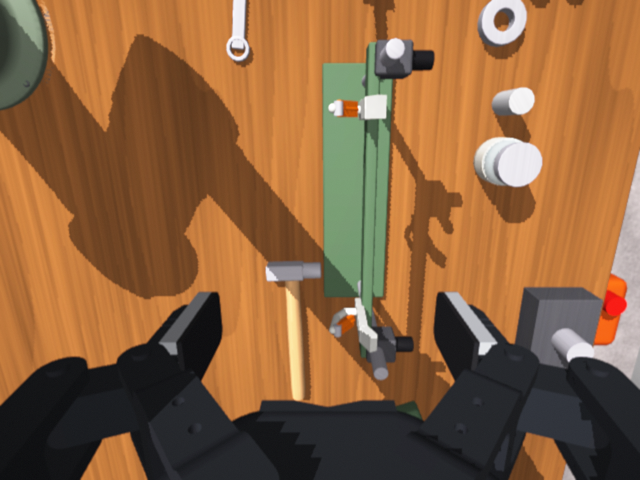

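View pics/w2.png

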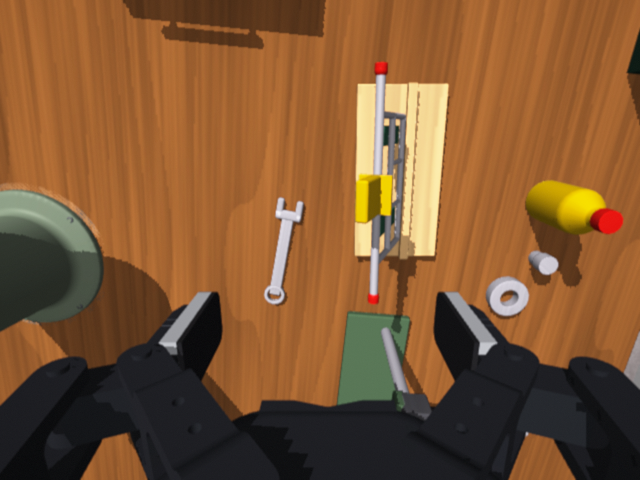

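```bash
python3 - <<'E'
from h import *
a=cv2.imread("pics/w1.png");b=cv2.imread("pics/w2.png")
A=cv2.resize(a[80:140,315:415],None,fx=8,fy=8,interpolation=cv2.INTER_CUBIC)[:290]
B=cv2.resize(a[295:355,315:415],None,fx=8,fy=8,interpolation=cv2.INTER_CUBIC)[:480]
cv2.imwrite("pics/c5.png",A);cv2.imwrite("pics/c6.png",B)
cv2.imwrite("pics/c7.png",cv2.resize(b[160:235,340:410],None,fx=8,fy=8,interpolation=cv2.INTER_CUBIC))
hsv=cv2.cvtColor(b,cv2.COLOR_BGR2HSV); m=((hsv[...,0]<5)|(hsv[...,0]>175))&(hsv[...,1]>180)&(hsv[...,2]>90)
n,l,s,c=cv2.connectedComponentsWithStats(m.astype(np.uint8))
px=[c[i] for i in range(1,n) if s[i,4]>30]; print([(c[i].round(1),s[i]) for i in range(1,n) if s[i,4]>30])
w=np.load("w2.npy"); W=cal("wrist",(w[:3],w[3:]))
for p in [[.5067,.0385,.1193],[.4828,.297,.1193]]: print(proj(W,p))
for u in [(380.5,68.5),(373.5,298)]: print(onplane(W,u,.1193).round(4))
S=cal("scene");D=cal("side")
for u,pr in zip([(373.5,298),(380.5,68.5)],[((383.6,264),(313.4,277)),((495.6,312.6),(246.4,332.6))]):
    print(tri([(W,u),(S,pr[0]),(D,pr[1])]))
w=np.load("w1.npy"); W=cal("wrist",(w[:3],w[3:]))
for p in [[.505,-.3364,.2272],[.5045,-.1166,.2281],[.5235,-.2265+.11,.208],[.5235,-.2265-.11,.208]]: print(proj(W,p))
E
```

```text
[(array([380.6,  67.6]), array([375,  62,  13,  12, 141], dtype=int32)), (array([607.2, 220.5]), array([591, 209,  32,  25, 596], dtype=int32)), (array([372.8, 298.8]), array([368, 294,  11,  10,  85], dtype=int32))]
[371.11674929 297.74481984]
[379.40608778  69.29642207]
[0.4838 0.2979 0.1193]
[0.5097 0.0384 0.1193]
(array([0.5088265 , 0.0389333 , 0.12021747]), np.float64(0.941475811409191))
(array([0.48356751, 0.29759469, 0.11992428]), np.float64(0.4795440753404421))
[332.68209647 331.20779931]
[332.68908117 111.75222918]
[352.72191295 112.43136937]
[349.1755598  321.80671543]
```

View pics/c5.png

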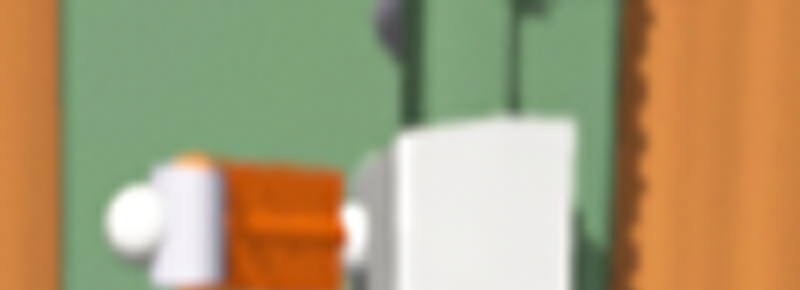

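View pics/c6.png

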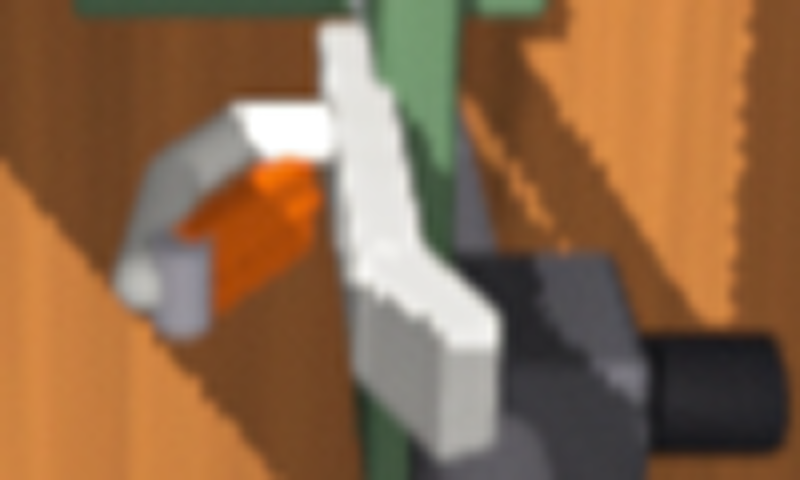

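View pics/c7.png

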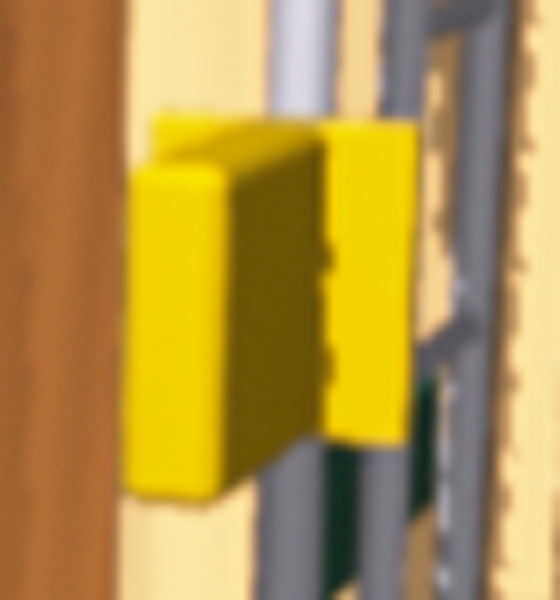

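```bash
python3 - <<'E'
from h import *
w=np.load("w1.npy"); W=cal("wrist",(w[:3],w[3:])); S=cal("scene");D=cal("side")
print(tri([(W,(331.6,107.5)),(S,(331.4,193.6)),(D,(351.4,217))]))
print(tri([(W,(331.9,330.4)),(S,(262.6,162.6)),(D,(397.2,188.6))]))
o=lambda c,r,r0:(c/8+315,r/8+r0)
print("far face",onplane(W,o(330,130,295),.205), onplane(W,o(350,270,295),.235))
print("far bend edge bottom/top", [onplane(W,o(*p,295),.2483).round(4) for p in [(440,350),(498,330),(440,455)]])
print("near edges", [onplane(W,o(*p,80),.2483).round(4) for p in [(397,130),(577,120)]])
print("hook bar near edge",[onplane(W,u,.19).round(4) for u in [(367,90),(363,270)]])
b=cv2.imread("pics/w1.png")
# refined crops
cv2.imwrite("pics/c8.png",cv2.resize(b[85:130,315:395],None,fx=10,fy=10,interpolation=cv2.INTER_CUBIC))
E
```

```text
(array([ 0.50374497, -0.11349146,  0.22933481]), np.float64(1.2857801083144977))
(array([ 0.50433727, -0.3356747 ,  0.22711298]), np.float64(0.37698420768271035))
far face [ 0.53131921 -0.32515389  0.205     ] [ 0.53168245 -0.32876289  0.235     ]
far bend edge bottom/top [array([ 0.5419, -0.3319,  0.2483]), array([ 0.549 , -0.3291,  0.2483]), array([ 0.5423, -0.347 ,  0.2483])]
near edges [array([ 0.5304, -0.1053,  0.2483]), array([ 0.5488, -0.1044,  0.2483])]
hook bar near edge [array([ 0.5381, -0.0953,  0.19  ]), array([ 0.5391, -0.2823,  0.19  ])]
```

View pics/c8.png

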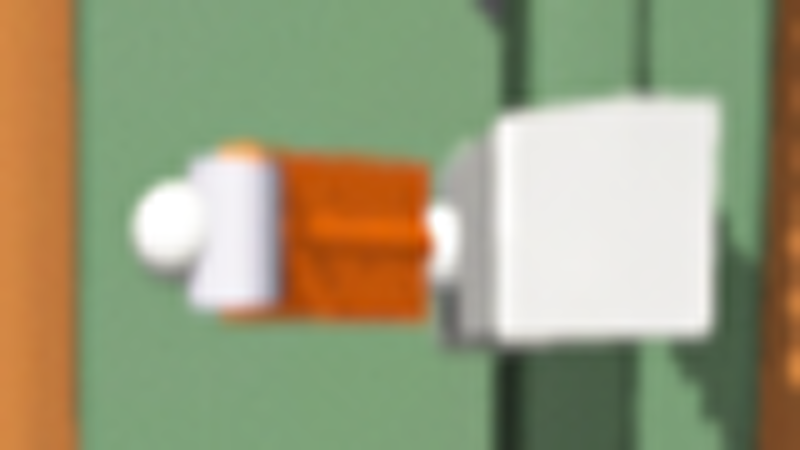

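```bash
python3 - <<'E'
from h import *
w=np.load("w2.npy"); W=cal("wrist",(w[:3],w[3:])); S=cal("scene");D=cal("side")
bar=np.array([.4962,.1683,.120]); M,q=quat(np.radians(5.56),np.radians(23))
print("top",proj(W,bar+.055*M[:,2]), "foot corner",[proj(W,bar+M@np.array(v)) for v in [(.019,.022,.01),(.019,-.022,.01)]], "obs", (340+415/8,160+122/8),(340+405/8,160+442/8))
for a in (.055,.03,-.11): print("stile" , a,proj(S,bar+a*M[:,2]), proj(D,bar+a*M[:,2]))
g=bar+.03*M[:,2]
# approach
bot.set_gripper(.6)
bot.move_pose(list(g+.06*M[:,2]),q)
P=pose(); im=bot.camera("wrist"); cv2.imwrite("pics/w3.png",im[:,:,::-1]); np.save("w3.npy",np.r_[P[0],P[1]])
im=bot.camera("side"); cv2.imwrite("pics/s3.png",im[:,:,::-1])
print(g,P[0],bot.read_clock())
W=cal("wrist",P); print("pred top",proj(W,bar+.055*M[:,2]),[proj(W,bar+M@np.array(v)) for v in [(.019,.022,.01),(.019,-.022,.01),(-.019,.022,.01),(-.019,-.022,.01)]])
E
```

```text
top [361.38516128 202.68959285] foot corner [array([391.69419798, 175.81990751]), array([389.93508719, 215.80271928])] obs (391.875, 175.25) (390.625, 215.25)
stile 0.055 [445.42212866 262.25866766] [287.68327745 288.48768799]
stile 0.03 [441.63884123 273.72992279] [284.76566443 295.11783256]
stile -0.11 [420.87198656 335.58177369] [269.72592857 329.30111626]
[0.48453321 0.16716428 0.14761515] [0.46231266 0.16517333 0.20403682] 5.6333
pred top [323.04458546 267.15115038] [array([353.49154929, 208.34110869]), array([352.1801954 , 272.58032717]), array([293.70453726, 208.3829326 ]), array([295.44678339, 272.64089284])]
```

View pics/w3.png

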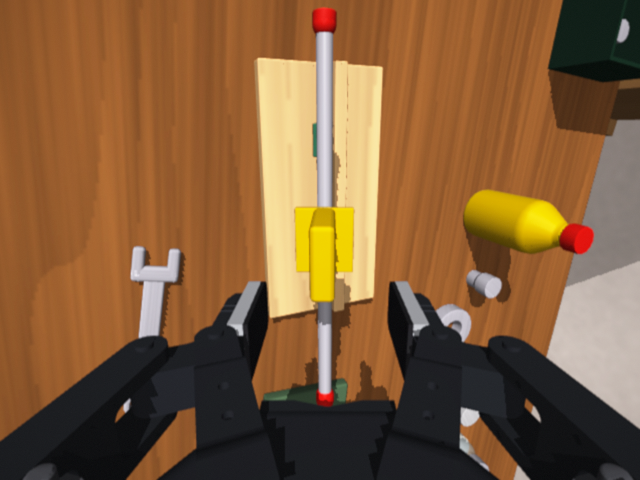

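View pics/s3.png

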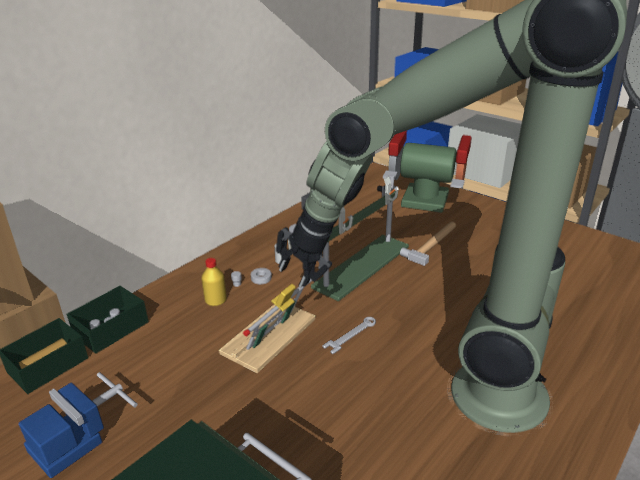

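```bash
python3 - <<'E'
from h import *
bar=np.array([.4962,.1683,.120]); M,q=quat(np.radians(5.56),np.radians(23)); g=bar+.03*M[:,2]
f0=np.array(bot.read_ft_force())
r=bot.move_linear(list(g-.017*M[:,2]),speed=.06,rotation=q,until_force=8)
print(r,bot.read_position(),(g-.017*M[:,2]),np.array(bot.read_ft_force())-f0)
bot.set_gripper(0.0,grasp_force=80)
print("width",bot.read_gripper_width(),np.array(bot.read_ft_force())-f0,bot.read_clock())
im=bot.camera("wrist"); cv2.imwrite("pics/w4.png",im[:,:,::-1])
E
```

```text
False [0.4913124  0.16785876 0.13234716] [0.49114439 0.16780786 0.13196656] [-0.82842065 -0.6324101   0.69339904]
width 0.15145397316728207 [-2.39395942 -1.38443658  5.13549194] 7.4917
```

View pics/w4.png

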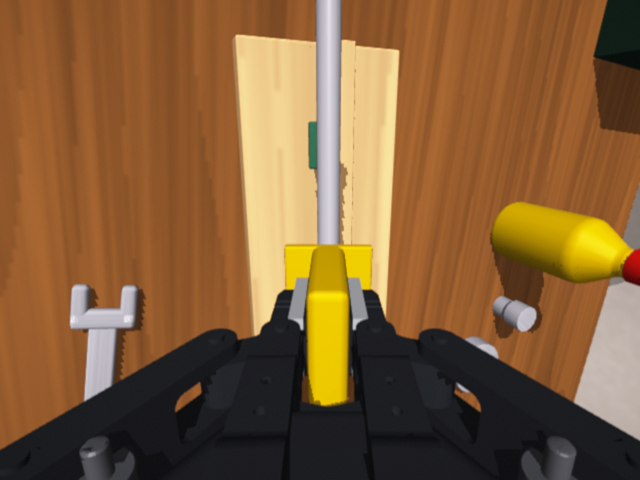

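```bash
python3 - <<'E'
from h import *
p=np.array(bot.read_position()); M,q=quat(np.radians(5.56),np.radians(23))
bot.move_linear(list(p+[0,0,.14]),speed=.1,rotation=q)
f=np.array(bot.read_ft_force()); print("lifted f",f,bot.read_clock())
bot.move_linear([p[0],p[1]-.02,.41],speed=.15,rotation=quat(0,0)[1])
bot.move_linear([.5215,-.225,.36],speed=.2)
bot.wait(.5)
P=pose(); print(P,bot.read_ft_force(),bot.read_moment(),bot.read_clock())
np.save("w5.npy",np.r_[P[0],P[1]])
for n in ["wrist","scene","side"]:
    im=bot.camera(n); cv2.imwrite(f"pics/{n}5.png",im[:,:,::-1])
E
```

```text
lifted f [ 0.68629553  0.46939274 -4.99670112] 9.1
(array([ 0.52152635, -0.22494387,  0.36004041]), array([-7.07094463e-01,  7.07119097e-01,  5.29365587e-05, -1.12798265e-05])) [ 0.01833766  0.64333257 -4.14926134] [ 0.01530811 -0.00069483 -0.01146072] 12.7083
```

View pics/wrist5.png

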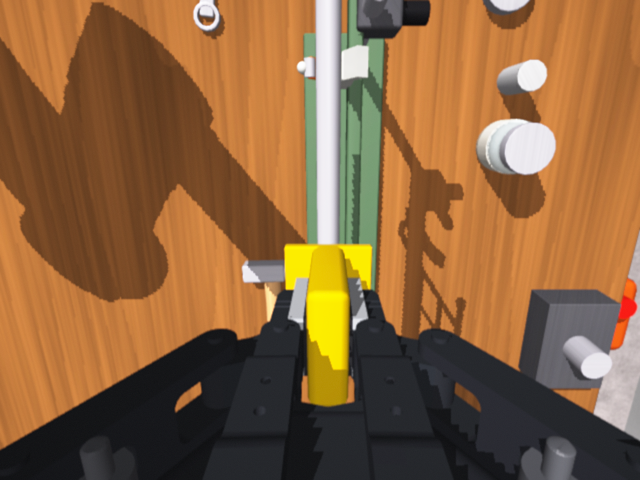

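View pics/scene5.png

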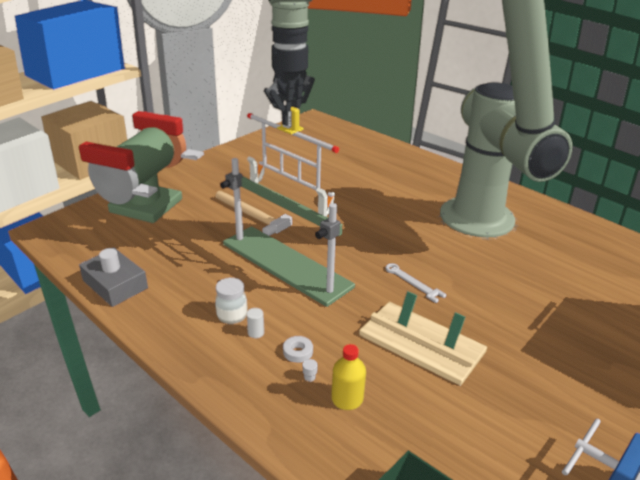

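View pics/side5.png

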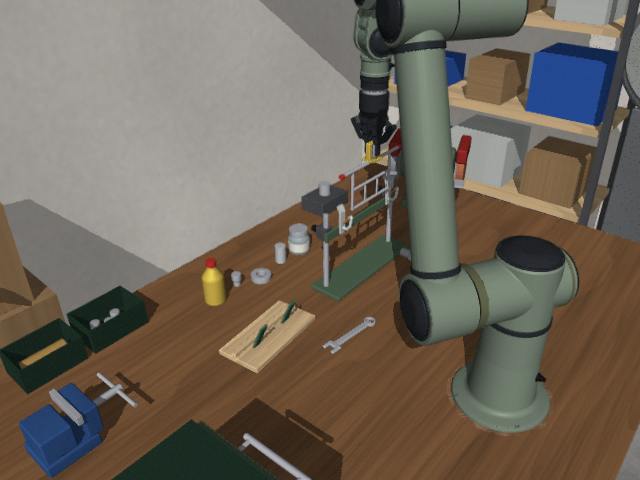

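```bash
python3 - <<'E'
from h import *
S=cal("scene");D=cal("side")
def caps(n):
    b=cv2.imread(n); hsv=cv2.cvtColor(b,cv2.COLOR_BGR2HSV); m=((hsv[...,0]<5)|(hsv[...,0]>175))&(hsv[...,1]>150)&(hsv[...,2]>90)
    k,l,s,c=cv2.connectedComponentsWithStats(m.astype(np.uint8)); return [(c[i].round(1).tolist(),int(s[i,4])) for i in range(1,k) if 5<s[i,4]<120]
print(caps("pics/scene5.png"),caps("pics/side5.png"))
for y in (.131,-.131): 
    p=[.5215,-.225+y,.3468]; print(proj(S,p),proj(D,p))
a=cv2.imread("pics/scene5.png"); cv2.imwrite("pics/c9.png",cv2.resize(a[90:210,220:380],None,fx=5,fy=5,interpolation=cv2.INTER_CUBIC))
a=cv2.imread("pics/side5.png"); cv2.imwrite("pics/c10.png",cv2.resize(a[125:245,310:470],None,fx=5,fy=5,interpolation=cv2.INTER_CUBIC))
E
```

```text
[([248.7, 114.9], 7), ([335.2, 148.9], 29)] [([399.2, 145.7], 6), ([341.5, 176.7], 22), ([210.5, 262.3], 85)]
[335.82426679 149.19208186] [341.26465879 176.80603408]
[249.94568471 115.38659022] [398.37240034 146.34430214]
```

View pics/c9.png

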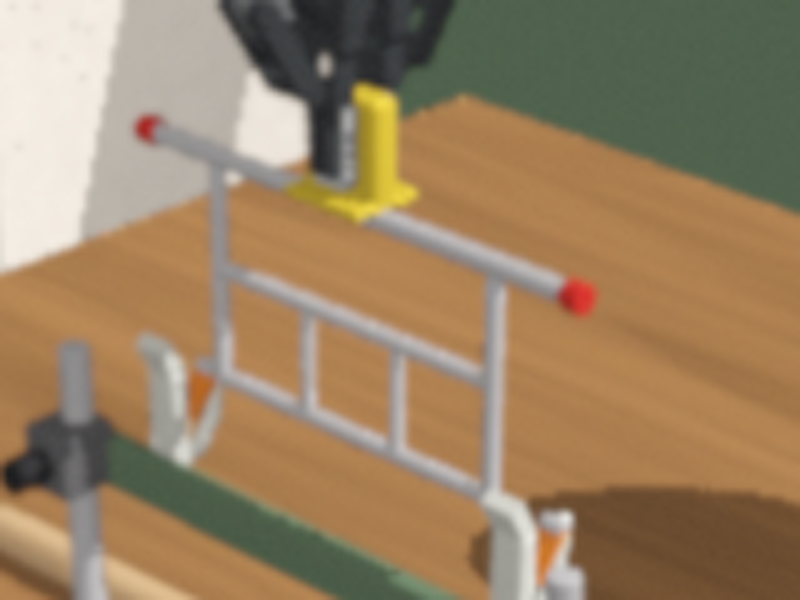

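View pics/c10.png

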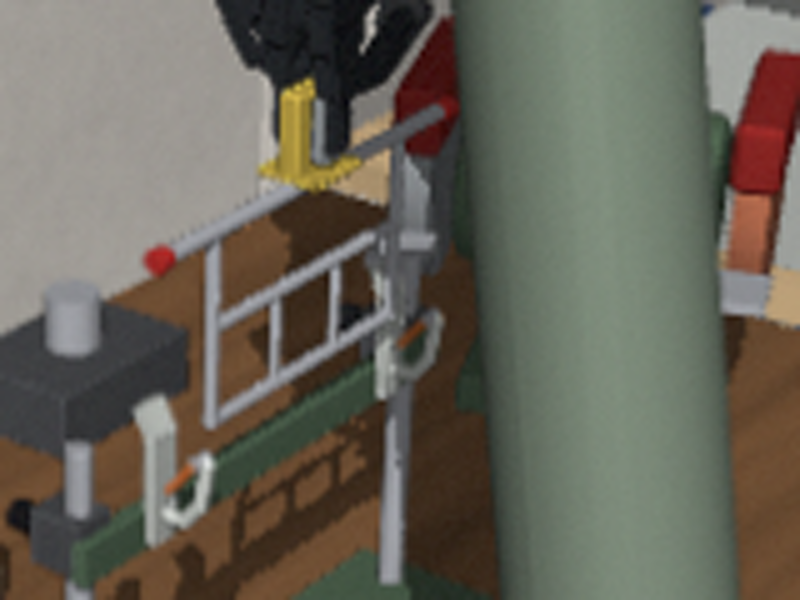

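```bash
python3 - <<'E'
from h import *
r=bot.move_linear([.5215,-.225,.262],speed=.1,until_force=6)
P=pose(); print(r,P[0],bot.read_ft_force(),bot.read_clock())
np.save("w6.npy",np.r_[P[0],P[1]])
for n in ["wrist","scene","side"]:
    im=bot.camera(n); cv2.imwrite(f"pics/{n}6.png",im[:,:,::-1])
a=cv2.imread("pics/scene6.png"); A=cv2.resize(a[130:230,220:360],None,fx=4,fy=4,interpolation=cv2.INTER_CUBIC)
a=cv2.imread("pics/side6.png"); cv2.imwrite("pics/c11.png",A); cv2.imwrite("pics/c12.png",cv2.resize(a[155:255,310:430],None,fx=6,fy=6,interpolation=cv2.INTER_CUBIC))
E
```

```text
False [ 0.52191084 -0.22525368  0.26273365] [ 0.02541853  0.17501342 -4.76684108] 13.9917
```

View pics/wrist6.png

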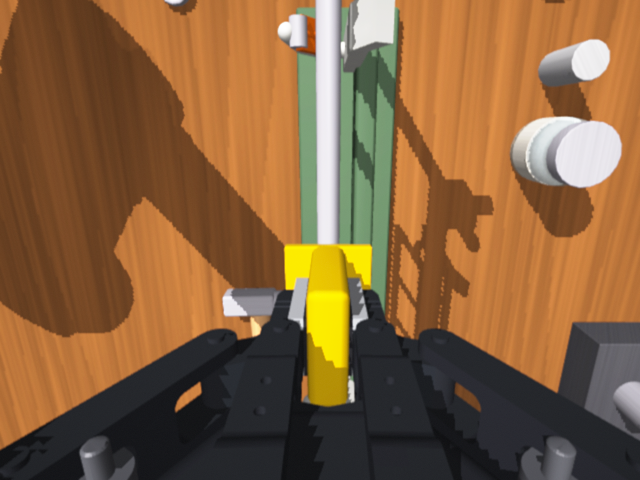

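View pics/c11.png

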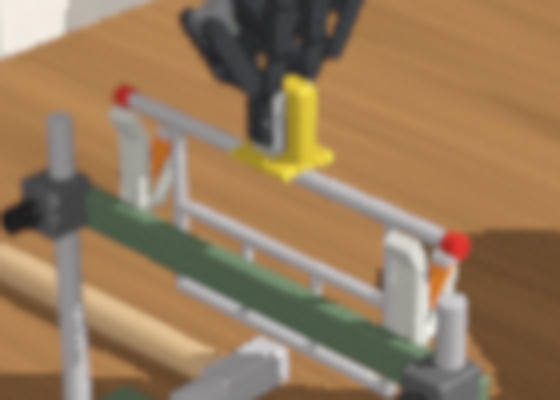

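View pics/c12.png

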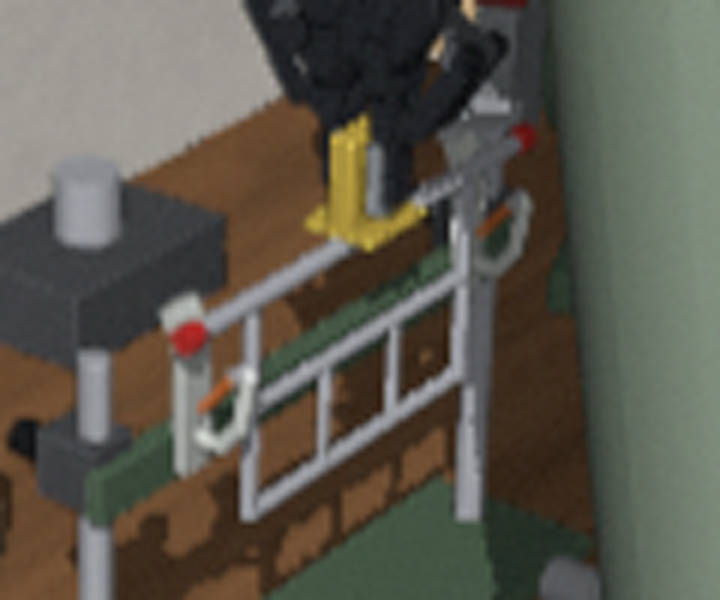

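```bash
python3 - <<'E'
from h import *
a=cv2.imread("pics/wrist6.png"); cv2.imwrite("pics/c13.png",cv2.resize(a[0:80,270:400],None,fx=6,fy=6,interpolation=cv2.INTER_CUBIC))
E
```

View pics/c13.png

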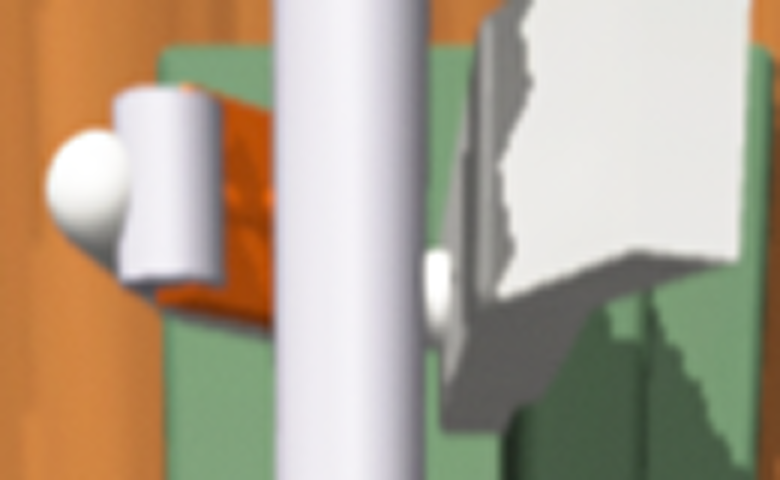

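```bash
python3 - <<'E'
from h import *
w=np.load("w6.npy"); W=cal("wrist",(w[:3],w[3:]))
for u,zs in [((343.8,71.7),(.18,.19,.20)),((347,55),(.21,.22)),((350,50),(.235,.24)),((306.7,40),(.225,.23)),((285,30),(.225,.23)),((343,48),(.2,.205)),((328.7,60),(.2497,))]:
    for z in zs: print(u,z,onplane(W,u,z,(.52,-.11)).round(4))
E
```

```text
(343.8, 71.7) 0.18 [ 0.5317 -0.1231  0.18  ]
(343.8, 71.7) 0.19 [ 0.5313 -0.1244  0.19  ]
(343.8, 71.7) 0.2 [ 0.5309 -0.1257  0.2   ]
(347, 55) 0.21 [ 0.5319 -0.1194  0.21  ]
(347, 55) 0.22 [ 0.5314 -0.1211  0.22  ]
(350, 50) 0.235 [ 0.5319 -0.1217  0.235 ]
(350, 50) 0.24 [ 0.5316 -0.1227  0.24  ]
(306.7, 40) 0.225 [ 0.5128 -0.1158  0.225 ]
(306.7, 40) 0.23 [ 0.513  -0.1168  0.23  ]
(285, 30) 0.225 [ 0.5031 -0.1117  0.225 ]
(285, 30) 0.23 [ 0.5036 -0.1129  0.23  ]
(343, 48) 0.2 [ 0.5303 -0.1144  0.2   ]
(343, 48) 0.205 [ 0.5301 -0.1153  0.205 ]
(328.7, 60) 0.2497 [ 0.5226 -0.128   0.2497]
```

```bash
python3 - <<'E'
from h import *
r=bot.move_linear([.523,-.225,.246],speed=.04,until_force=5)
print(r,bot.read_position(),bot.read_ft_force())
for f in (5,24):
    r=bot.move_linear([.523,-.225,.20],speed=.02,until_force=f)
    print(f,r,bot.read_position(),bot.read_ft_force(),bot.read_moment(),bot.read_gripper_width(),bot.read_clock())
for n in ["wrist","scene","side"]:
    im=bot.camera(n); cv2.imwrite(f"pics/{n}7.png",im[:,:,::-1])
print(bot.read_ft_force())
a=cv2.imread("pics/scene7.png"); A=cv2.resize(a[140:240,220:360],None,fx=5,fy=5,interpolation=cv2.INTER_CUBIC)
a=cv2.imread("pics/side7.png"); cv2.imwrite("pics/c14.png",A); cv2.imwrite("pics/c15.png",cv2.resize(a[155:255,310:430],None,fx=6,fy=6,interpolation=cv2.INTER_CUBIC))
E
```

```text
False [ 0.52284666 -0.22490881  0.24567839] [-0.34956749 -0.4694547  -4.65523127]
5 True [ 0.52420747 -0.22526869  0.23368036] [ 3.55784616 -1.44852918 -1.68556321] [-0.34749366 -0.90594257  0.04294222] 0.15563057722488208 15.6333
24 True [ 0.52482848 -0.22538511  0.21050049] [0.02858096 0.22873966 5.88814231] [0.13206025 0.22817538 0.15689642] 0.1564789618299605 16.7917
[-1.75577514 -0.25811268  5.09768686]
```

View pics/wrist7.png

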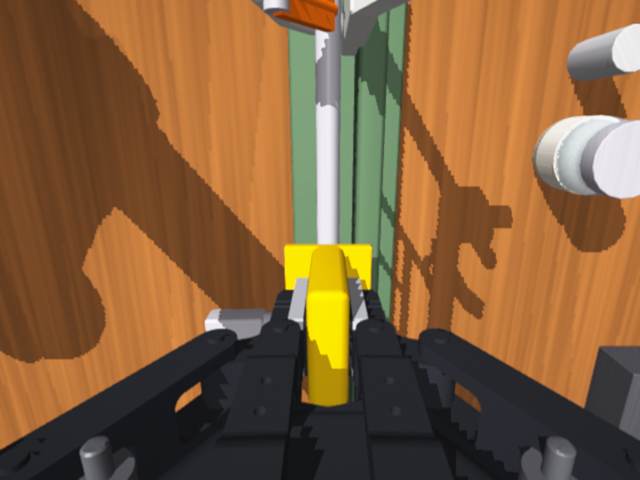

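View pics/c14.png

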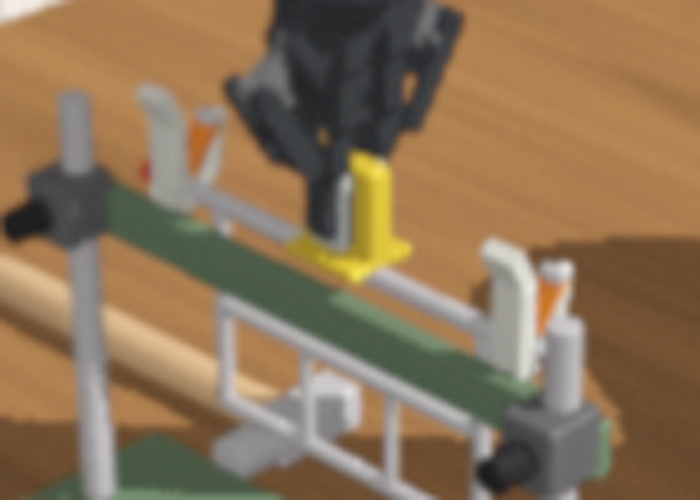

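View pics/c15.png

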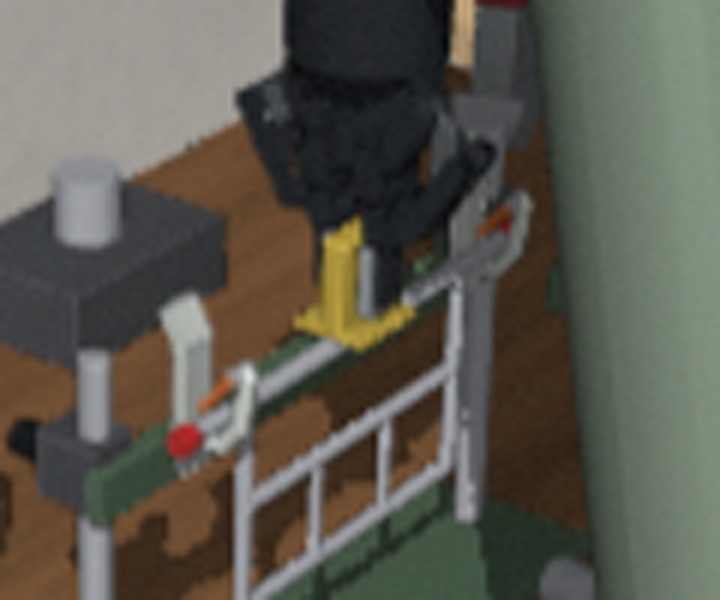

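```bash
python3 - <<'E'
from h import *
S=cal("scene");D=cal("side")
for z in (.195,.2,.205,.21):
    print(z,[ (proj(D,[.5248,-.225+y,z]).round(1),proj(S,[.5248,-.225+y,z]).round(1)) for y in (.131,-.131)])
print(tri([(S,(249,174.4)),(D,(393.8,193))]))
def caps(n):
    b=cv2.imread(n); hsv=cv2.cvtColor(b,cv2.COLOR_BGR2HSV); m=((hsv[...,0]<5)|(hsv[...,0]>175))&(hsv[...,1]>150)&(hsv[...,2]>90)
    k,l,s,c=cv2.connectedComponentsWithStats(m.astype(np.uint8)); return [(c[i].round(1).tolist(),int(s[i,4])) for i in range(1,k) if 3<s[i,4]<120]
print(caps("pics/scene7.png"),caps("pics/side7.png"))
for t in ["catch_left","catch_right"]:
    for c in ["scene","side"]: print(t,c,[( [round(v) for v in d["bbox"]],round(d["confidence"],2)) for d in bot.search_frame(c,t)[:2]])
E
```

```text
0.195 [(array([339.9, 229. ]), array([332.5, 213.8])), (array([394.5, 194.4]), array([251.5, 174.6]))]
0.2 [(array([339.9, 227.3]), array([332.5, 211.8])), (array([394.6, 192.9]), array([251.4, 172.8]))]
0.205 [(array([339.9, 225.7]), array([332.6, 209.8])), (array([394.7, 191.4]), array([251.3, 171. ]))]
0.21 [(array([339.9, 224. ]), array([332.7, 207.8])), (array([394.8, 189.9]), array([251.2, 169.1]))]
(array([ 0.5298126 , -0.35932614,  0.19656956]), np.float64(0.10205683350540085))
[] [([394.6, 135.7], 7), ([340.0, 228.1], 22), ([210.5, 262.3], 85)]
catch_left scene []
catch_left side []
catch_right scene [([257, 162, 6, 13], 0.52)]
catch_right side [([203, 258, 22, 49], 0.59), ([311, 177, 96, 124], 0.49)]
```

```bash
python3 - <<'E'
from h import *
def st(t): print(t,bot.read_position().round(4) if hasattr(bot.read_position(),'round') else bot.read_position(),np.round(bot.read_ft_force(),2),np.round(bot.read_moment(),2),round(bot.read_clock(),2))
st("now")
p=bot.read_position()
r=bot.move_linear([p[0],p[1],p[2]-.012],speed=.015,until_force=15); st(("press",r))
bot.wait(.5); st("held")
for n in ["wrist","scene","side"]:
    im=bot.camera(n); cv2.imwrite(f"pics/{n}8.png",im[:,:,::-1])
a=cv2.imread("pics/scene8.png"); A=cv2.resize(a[140:240,220:360],None,fx=5,fy=5,interpolation=cv2.INTER_CUBIC)
a=cv2.imread("pics/side8.png"); cv2.imwrite("pics/c16.png",A); cv2.imwrite("pics/c17.png",cv2.resize(a[155:255,310:430],None,fx=6,fy=6,interpolation=cv2.INTER_CUBIC))
E
```

```text
now [ 0.5248 -0.2254  0.2105] [-0.36  0.36  5.6 ] [0.14 0.22 0.14] 17.14
('press', True) [ 0.5248 -0.2254  0.2105] [-0.95  1.59  5.57] [0.18 0.25 0.09] 17.48
held [ 0.5248 -0.2254  0.2105] [-1.    0.86  5.52] [0.15 0.26 0.1 ] 17.98
```

View pics/c16.png

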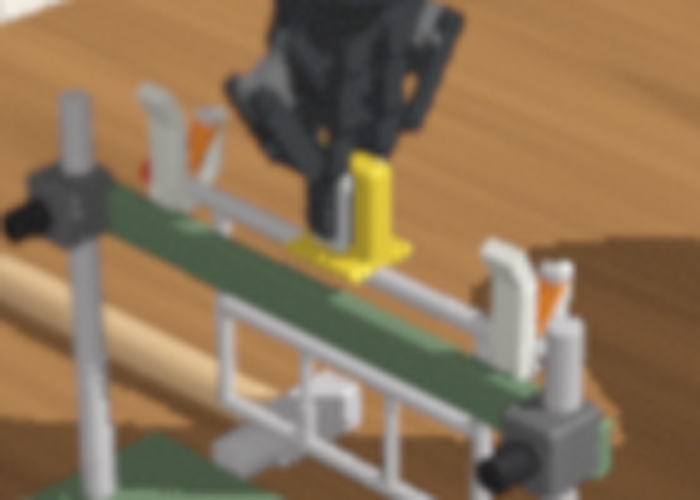

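View pics/c17.png

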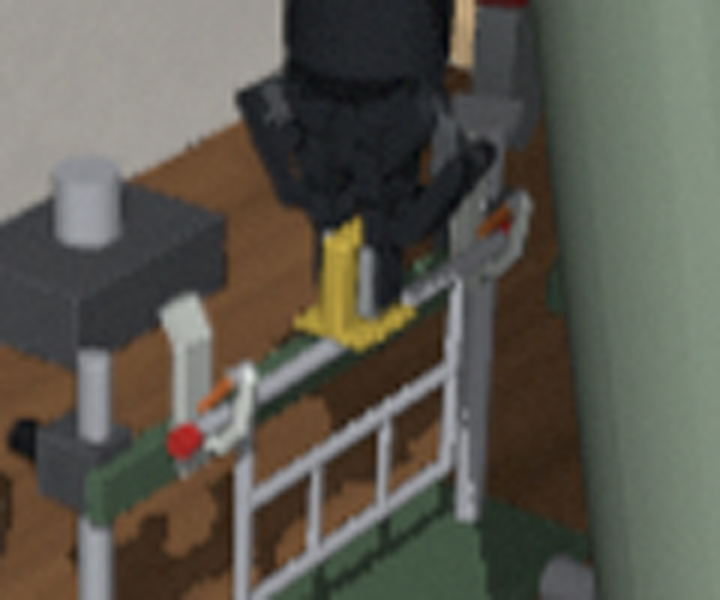

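```bash
python3 - <<'E'
from h import *
def st(t): print(t,np.round(bot.read_position(),4),np.round(bot.read_ft_force(),2),np.round(bot.read_moment(),2),round(bot.read_clock(),2))
p=bot.read_position()
r=bot.move_linear([p[0],p[1],p[2]+.010],speed=.015,until_force=15); st(("tug",r))
for n in ["wrist","side"]:
    im=bot.camera(n); cv2.imwrite(f"pics/{n}9.png",im[:,:,::-1])
r=bot.move_linear([p[0],p[1],p[2]-.012],speed=.015,until_force=25); st(("press",r))
bot.wait(.6); st("held")
a=cv2.imread("pics/side9.png"); cv2.imwrite("pics/c18.png",cv2.resize(a[155:255,310:430],None,fx=6,fy=6,interpolation=cv2.INTER_CUBIC))
E
```

```text
('tug', True) [ 0.5231 -0.2243  0.2129] [ 0.1   0.44 -4.65] [-0.    0.   -0.05] 18.58
('press', True) [ 0.5235 -0.2245  0.2105] [-1.15  0.7   5.18] [ 0.09  0.29 -0.  ] 19.18
held [ 0.5235 -0.2245  0.2106] [-1.94  1.    5.64] [ 0.1   0.24 -0.03] 19.77
```

View pics/c18.png

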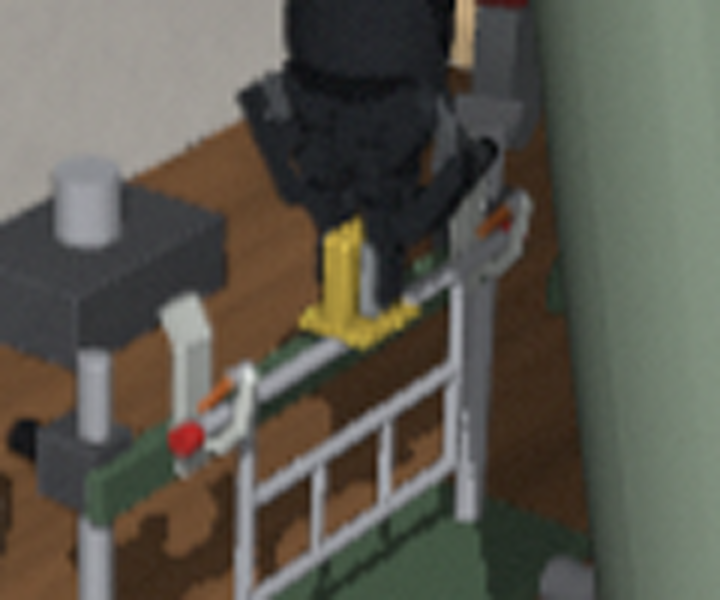

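```bash
python3 - <<'E'
from h import *
def st(t): print(t,np.round(bot.read_position(),4),np.round(bot.read_ft_force(),2),round(bot.read_clock(),2))
bot.set_gripper(.35); st("open")
p=bot.read_position()
bot.move_linear([p[0],p[1],p[2]+.08],speed=.06); st("up")
bot.move_linear([p[0]-.1,p[1]-.0,p[2]+.2],speed=.15)
bot.wait(1.0); st("away")
P=pose()
for n in ["wrist","scene","side"]:
    im=bot.camera(n); cv2.imwrite(f"pics/{n}10.png",im[:,:,::-1])
a=cv2.imread("pics/scene10.png"); A=cv2.resize(a[140:260,220:360],None,fx=5,fy=5,interpolation=cv2.INTER_CUBIC)
a=cv2.imread("pics/side10.png"); cv2.imwrite("pics/c19.png",A); cv2.imwrite("pics/c20.png",cv2.resize(a[155:255,310:430],None,fx=6,fy=6,interpolation=cv2.INTER_CUBIC))
E
```

```text
open [ 0.5226 -0.2239  0.2087] [-0.63 -0.52 -0.58] 20.08
up [ 0.5224 -0.2238  0.2882] [-0.33 -0.28 -0.1 ] 21.57
away [ 0.4226 -0.2239  0.4087] [-0.13  0.62  0.39] 23.76
```

View pics/wrist10.png

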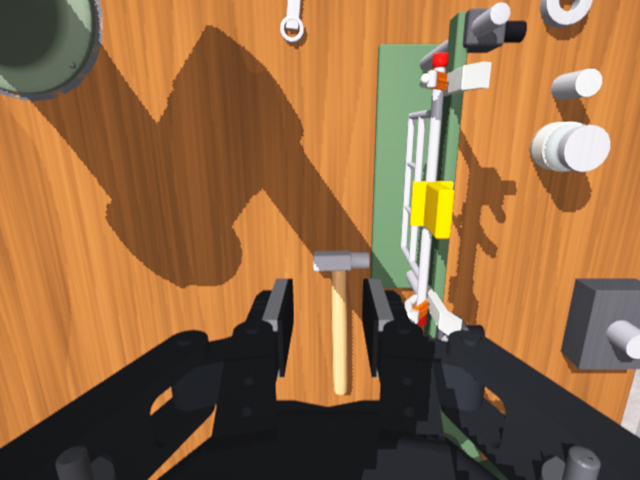

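View pics/c19.png

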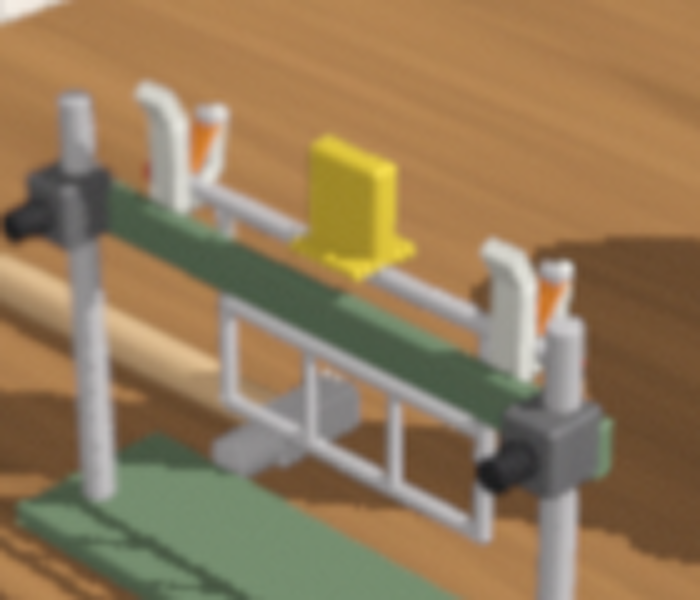

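View pics/c20.png

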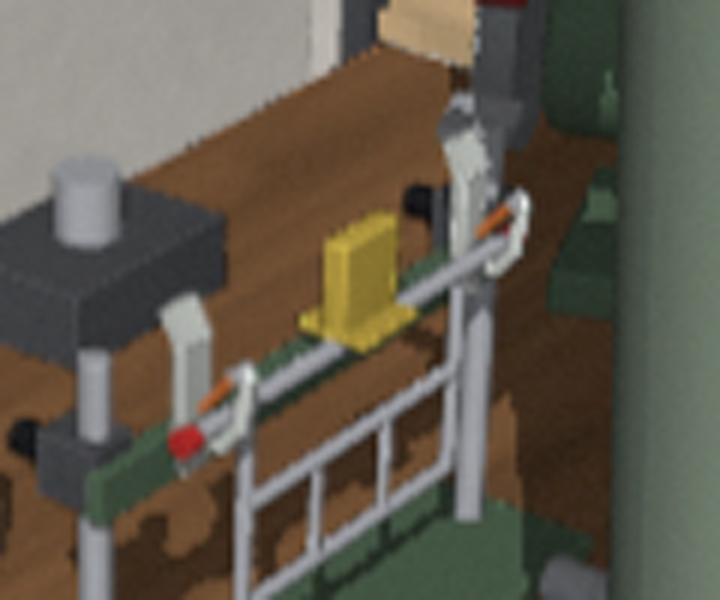

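```bash
python3 - <<'E'
from h import *
P=pose(); W=cal("wrist",P)
im=bot.camera("wrist")[:,:,::-1]; o=cv2.imread("pics/wrist10.png"); d=np.abs(im.astype(int)-o).max(2)[0:320,370:520]; print("diff",d.max(),(d>25).sum())
cv2.imwrite("pics/wrist11.png",im); cv2.imwrite("pics/c21.png",cv2.resize(im[40:340,390:500],None,fx=2,fy=2))
cv2.imwrite("pics/c22.png",cv2.resize(im[170:250,395:475],None,fx=7,fy=7,interpolation=cv2.INTER_CUBIC))
hsv=cv2.cvtColor(np.ascontiguousarray(im),cv2.COLOR_BGR2HSV); m=((hsv[...,0]<5)|(hsv[...,0]>175))&(hsv[...,1]>170)&(hsv[...,2]>90)
k,l,s,c=cv2.connectedComponentsWithStats(m.astype(np.uint8)); print([(c[i].round(1).tolist(),int(s[i,4])) for i in range(1,k) if s[i,4]>10])
for x in (.522,.525): 
  print(x,[proj(W,[x,-.2245+y,.1975]).round(1) for y in (.131,-.131)], "rung bottom stiles",[proj(W,[x,-.2245+y,.0875]).round(1) for y in (.085,-.085)],"top corners",[proj(W,[x+a,-.2245+y,.2525]).round(1) for a in(-.007,.007) for y in(.022,-.022)])
E
```

```text
diff 30 1
[([440.0, 59.4], 205), ([422.3, 321.2], 64)]
0.522 [array([437.9,  59.4]), array([417.4, 319.4])] rung bottom stiles [array([408.4, 116.6]), array([400.4, 247.8])] top corners [array([437.6, 189.8]), array([433.3, 239.9]), array([454.3, 189.8]), array([449.3, 239.9])]
0.525 [array([441.2,  59.4]), array([420.1, 319.4])] rung bottom stiles [array([410.8, 116.6]), array([402.7, 247.8])] top corners [array([441.2, 189.8]), array([436.7, 239.9]), array([457.9, 189.8]), array([452.8, 239.9])]
```

View pics/c21.png

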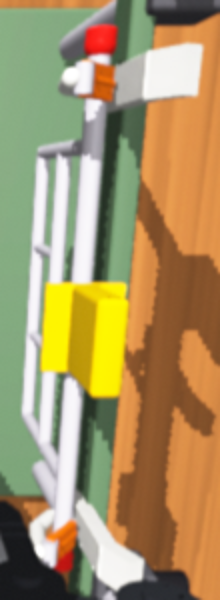

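View pics/c22.png

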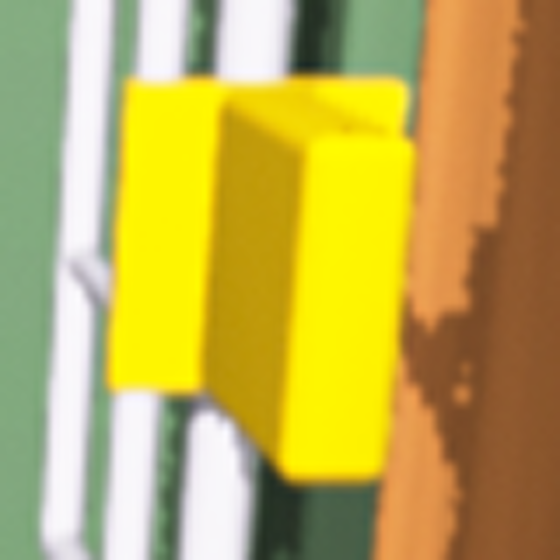

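```bash
python3 - <<'E'
from h import *
print(bot.read_clock(),bot.read_ft_force()); bot.close_job()
E
```

```text
23.9583 [ 0.37795952  0.14218985 -0.65991285]
the job is handed in; nothing more can be done
```

I lifted the rack out of its rest, pressed its top bar through both catches, released it hanging on the stand, and handed the job in at 24.0 s. The hand-in gives no verdict, so what follows is what I measured and saw.

- **Seated:** Pressing at a further 15 N moved the bar no lower, so it was on a solid bottom. The side camera puts the bar's axis at about 0.197 m at both ends, level to about 1 mm. That is within the stated 0.170–0.215 m range.
- **Catches:** In the scene and side pictures both orange catches lie shut over the bar. I judged this by eye, because the detector mostly missed the catches after pressing.
- **After release:** The rack hangs upright to roughly 0.03 rad. Two wrist pictures taken one after the other showed no movement. The arm is clear of the stand, and the pictures show no bystander moved.

**Checks that were weaker or disagreed:**
- My first estimate of the seat height, from the back plates, was 0.208 m. That was about 10 mm too high, and feeling for the bottom corrected it.
- The upward tug stopped after 2.4 mm, but the force then settled back to the rack's weight. It suggests the catches hold but does not prove it.

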